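# Dress the middle of the dinner table

### The job

Dress the table for dinner: put the cork pot stand flat on the table midway between the flower vase and the brass dish, and set the blue sugar pot on the middle of it; stand the ivory candle in the middle of the brass dish; and on the slate board stand the white salt shaker in the middle of the left half and the black pepper mill in the middle of the right half (left and right as the robot sees them). Everything ends upright, and the red candle and the green tumbler stay where they are.

Things in the scene. Friction and masses are not known exactly. Their poses are not given: they have to be found in the camera images.
- vase: Terracotta vase with yellow daffodils, round, fixed to the table: vase 80 mm across, 100 mm tall; flowers spread to 100 mm across and reach 180 mm high. Origin at the centre of its underside, z up; its x axis lies along the line through the brass dish, whose centre is 280 mm away on its +x or -x side. Either may be the left one.
- dish: Round shallow brass candle dish, fixed to the table: 116 mm across at the rim, rim 12 mm high, flat inner floor 92 mm or more across, 6 mm above the table. Origin at the centre of its underside.
- slate: Dark slate board lying on the table, fixed: 90 mm (its x) by 180 mm (its y), 10 mm thick, origin at the centre of its underside. Its x axis points away from the robot and its y axis to the robot's left, within about 0.25 rad. The middles of its left and right halves lie 45 mm from its centre along +y and -y.
- stand: Round pale cork pot stand, a loose plain disc: 60 mm across, 16 mm thick, about 60 g. Origin at the centre of its underside.
- pot: Blue lidded sugar pot with a small white knob on the lid, loose: round, foot 44 mm, straight sides 52 mm across from 8 to 48 mm height, 68 mm tall with the knob, about 0.2 kg. Origin at the centre of its underside.
- candle: Ivory pillar candle, loose: 50 mm across, 100 mm tall with a 7 mm wick on top, about 0.2 kg. Origin at the centre of its underside.
- salt: White ceramic salt shaker with a domed steel cap, loose: 44 mm across, straight sides to 62 mm, 80 mm tall, about 0.2 kg. Origin at the centre of its underside.
- mill: Black pepper mill with a small brass ball on top, loose: 46 mm across, straight sides to 98 mm, 120 mm tall, about 0.2 kg. Origin at the centre of its underside.
- red_candle: Red pillar candle, loose, to be left alone: 50 mm across, 80 mm tall with a 7 mm wick. Origin at the centre of its underside.
- tumbler: Green glass tumbler, loose, empty, to be left alone: 64 mm across at the rim, 90 mm tall. Origin at the centre of its underside.
Mind the look-alikes: they are no part of the job. Leave any purple look-alike of the salt alone.

How it is judged (in metres and radians):
At the end, for the whole second after the job is handed in: Stand flat on the table within 15 mm of midway between vase and dish; pot on it within 10 mm; ivory candle on the dish floor within 12 mm of centre; on the slate, salt in the left half, mill in the right, each within 15 mm of its half's middle in x and y; all upright within 0.1 rad, at rest (horizontal distance between stand and vase below 0.155 m and horizontal distance between stand and dish below 0.155 m and y of stand in the frame of vase between -0.015 and 0.015 m and height (world z) of stand below 0.004 m and horizontal distance between pot and stand below 0.01 m and z of pot in the frame of stand between 0.013 and 0.02 m and horizontal distance between candle and dish below 0.012 m and z of candle in the frame of dish between 0.003 and 0.01 m and x of salt in the frame of slate between -0.015 and 0.015 m and y of salt in the frame of slate between 0.03 and 0.06 m and z of salt in the frame of slate between 0.007 and 0.014 m and x of mill in the frame of slate between -0.015 and 0.015 m and y of mill in the frame of slate between -0.06 and -0.03 m and z of mill in the frame of slate between 0.007 and 0.014 m and angle between each of candle, stand, pot, salt, mill's own z axis and vertical below 0.1 rad and linear speed of each of candle, stand, pot, salt, mill below 0.02 m/s and angular speed of each of candle, stand, pot, salt, mill below 0.2 rad/s); the robot touches nothing.
It fails at once if the red candle is moved by more than 20 mm or tipped by more than 0.3 rad (distance of red_candle from where it was at the start of the episode above 0.02 m or angle between red_candle's own z axis and vertical above 0.3 rad).
It fails at once if the green tumbler is moved by more than 20 mm or tipped by more than 0.3 rad (distance of tumbler from where it was at the start of the episode above 0.02 m or angle between tumbler's own z axis and vertical above 0.3 rad).
It also fails if it takes over 144 s, if anything falls off the work surface, if the arm or the gripper's body presses on something with over 40 N, if the wrist force passes 120 N, or if a joint passes its speed limit or range.

### The arm

A 6-joint arm with a two-finger parallel gripper is mounted at the origin on the work surface. World frame = base frame: x ahead of the robot, y to its left, z up, the work surface at z = 0. Lengths are in m, angles in degrees, forces in N, time in s.
With the tool pointing down it reaches from about 0.3 to 0.775 m from the base axis. Payload 14.6 kg.
Tool frame: the origin (TCP) lies between the finger pads; the fingertips stand 8 mm ahead of it and the grasp point (between the pads) lies 11 mm behind it; z points along the fingers, y is the line along which they close (so a half turn about z gives the same grasp; the last joint's range is limited). The gripper opens to 85 mm and grips with 20 to 120 N. Pads are 22 mm wide; open, the fingers measure 114 mm over their backs; the gripper's body (76 mm by 85 mm) begins 54 mm behind the grasp point. The pads swing forward as they close: fully open they stand 13 mm farther back than shut.
Start: joints at [-77.154, 17.183, 87.147, -0, 75.671, -3.816], TCP at [0.158, -0.527, 0.239] pointing down, gripper open.
Joint ranges: [-173.82, 173.82], [-45.26, 126.66], [13.44, 144.39], [-59.66, 239.66], [0, 175.72], [-146.38, 146.38]. Speed limits (degrees/s): [127.2, 127.2, 147.25, 180, 180, 180].

### API

Orientations are given as a 3x3 rotation matrix whose columns are the frame's x, y, z axes.
In Python, from station import arm gives the robot as it stands. The module is installed in compiled form; this text tells all that it offers.
- The arm moves only by the tool send_rows, never from a script. Its argument "motion" is a list of rows, each a list of 3 entries, a list of its own where there are three numbers: the turn, a rotation vector about the tool's x, y, z in rad, then the shift along the tool's x, y, z in cm, then the opening, from 0 (shut) to 1 (fully open). A call has 1 to 8 rows; each row is the pose to reach, as a shift and turn from the pose commanded when the call began, along the tool's axes at that moment; what a row does not reach only later rows make up. A row lasts 1/8 s, in which the tool goes at most 62.5 mm and 10.7 degrees, less where a joint would pass 70% of its speed; a pose out of reach is approached as far as the arm can. A call with a gripper value outside its range is refused whole. The fingers move at their own pace and stop on an object; "newtons" is the grip in N (left out, the last holds). Time passes only in rows, so rows that repeat a pose let the fingers close. It gives the time, the measured TCP pose, the force, the opening and the grip force at its end, in the units of the state.
- arm.state(): the state, without advancing time (a new reading comes with each control period).
- arm.read_camera(name): name is "side" or "top"; returns the picture (400x640x3 uint8, red, green, blue); there is no depth.
- arm.calibration(name): a dict with "fx", "fy", "cx", "cy" (pixels), "eye" and "attitude" of the camera in the world. Camera axes: x right, y up, looking along -z (the intrinsics and any distortion apply to the point x, -y, -z); pixel columns grow to the right and rows downward; lengths in m; the calibration is good to about 2 mm. A picture is of the moment at which its call begins. calibration takes no time and is no camera call.
- arm.hand_in(): hands the job in; it is judged then, once.
The state is a dict: "t": time; "q": joint angles; "qd": joint speeds; "joint_torque": joint torques, N m; "tcp_pos": TCP position; "orientation": TCP orientation; "force": force on the tool from outside, world axes, zero at the start; "wrist_torque": the same for the moment, N m; "grip_width": finger opening in m; "grip_force": force on a finger pad.
Only numpy, scipy, OpenCV 4.12 (cv2) and the standard library are available. Lean on these libraries where they do the work, as an engineer would, in place of code of your own. Each camera call takes 0.05 s, during which the arm holds its last target. There are 200 camera calls.

## Working session

There is one attempt and no reset: what is moved stays moved. The work goes in short steps, Python scripts to look and compute and a tool call to move; the robot and the scene stay as the last step left them, time stands still between calls to the robot, and variables do not carry over. Pictures are saved under pics/ and viewed, at most 14 in all, crops included, and the job is handed in when it is done.

Besides the shell and the picture viewer there is one more tool, called after "Request:" as name(argument=value, ...) on one line, values as JSON. send_rows: Moves the arm, as the interface text tells. Its arguments: {"type":"object","properties":{"motion":{"type":"array","items":{"type":"array"}},"newtons":{"type":"number"}},"required":["motion"]}

```bash
mkdir -p pics; python3 - <<'E'
from station import arm
import cv2
for n in("top","side"):
    cv2.imwrite(f"pics/{n}0.png",arm.read_camera(n)[:,:,::-1]); print(n,arm.calibration(n))
s=arm.state();print(s)
E
```

```text
top {'fx': 436.0369670960955, 'fy': 436.0369670960955, 'cx': 325.92322934003204, 'cy': 197.93765355649936, 'eye': array([0.18943282, 0.05897278, 1.26299919]), 'attitude': array([[-0.12036591,  0.97194531, -0.20207516],
       [-0.99272522, -0.11844946,  0.02159537],
       [-0.00294618,  0.20320445,  0.9791319 ]])}
side {'fx': 503.83816313875815, 'fy': 503.83816313875815, 'cx': 320.3713188381038, 'cy': 202.1922360831931, 'eye': array([ 0.3165208 , -0.87543354,  1.14644336]), 'attitude': array([[ 0.98645225,  0.12071616, -0.1110836 ],
       [-0.16388419,  0.75547216, -0.63435305],
       [ 0.0073439 ,  0.64396384,  0.76502068]])}
{'t': 0.1, 'q': array([-7.71534720e+01,  1.72130307e+01,  8.71766592e+01, -1.31664317e-03,
        7.56721101e+01, -3.81355251e+00]), 'qd': array([-0.14274623, -0.09696485, -0.12192894, -0.02715143, -0.02393054,
       -0.06707719]), 'joint_torque': array([ 1.44104757e-03, -5.44375634e+01, -3.62370086e+01, -3.84003818e-05,
        3.08379975e-03,  4.56515227e-05]), 'tcp_pos': array([ 0.15764857, -0.52670505,  0.23877307]), 'orientation': array([[ 9.58020847e-01,  2.86698429e-01, -2.61527139e-04],
       [ 2.86698544e-01, -9.58020276e-01,  1.04666536e-03],
       [ 4.95290133e-05, -1.07770669e-03, -9.99999418e-01]]), 'force': array([-0.08468682, -0.02902518,  0.37941374]), 'wrist_torque': array([-0.02003854, -0.01483999, -0.01693746]), 'grip_force': 0.0, 'grip_width': 0.08552092273533315}
```

View pics/top0.png

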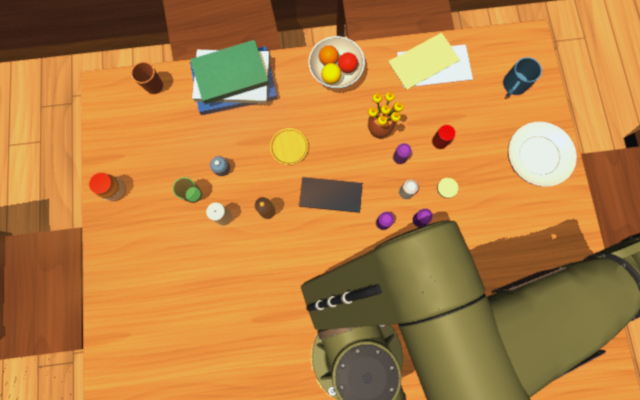

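View pics/side0.png

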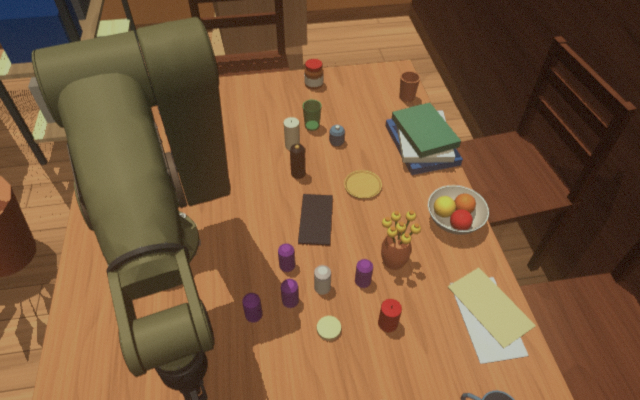

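The top view shows pot (220,165), ivory candle (215,212), mill (265,207), slate (331,194), dish (289,146), vase (380,125), white salt (410,187) and cork stand (448,187). It also shows three purple look-alikes, at (403,152), (386,219) and (423,216), the tumbler (188,190) and the red candle (445,135). The white one fits the salt. The side view shows the same things, and I'll take enlarged crops to measure and confirm.

```bash
python3 - <<'E'
import cv2
a=cv2.imread("pics/top0.png")[110:240,170:470]; a=cv2.resize(a,None,fx=2.6,fy=2.6,interpolation=cv2.INTER_CUBIC)
b=cv2.imread("pics/side0.png")[90:340,230:430]; b=cv2.resize(b,None,fx=2.4,fy=2.4,interpolation=cv2.INTER_CUBIC)
cv2.imwrite("pics/tc.png",a);cv2.imwrite("pics/sc.png",b)
E
```

```text
(no output)
```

View pics/tc.png

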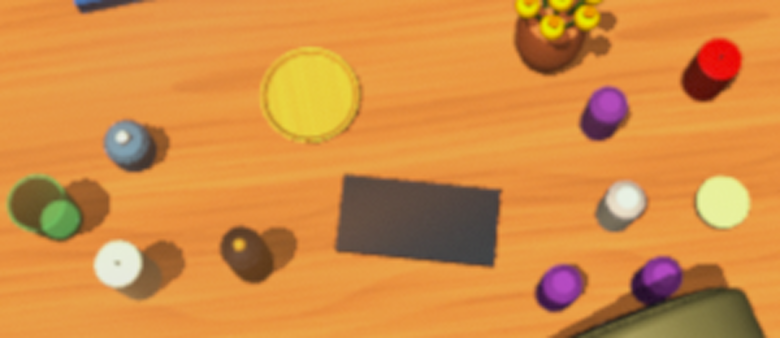

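View pics/sc.png

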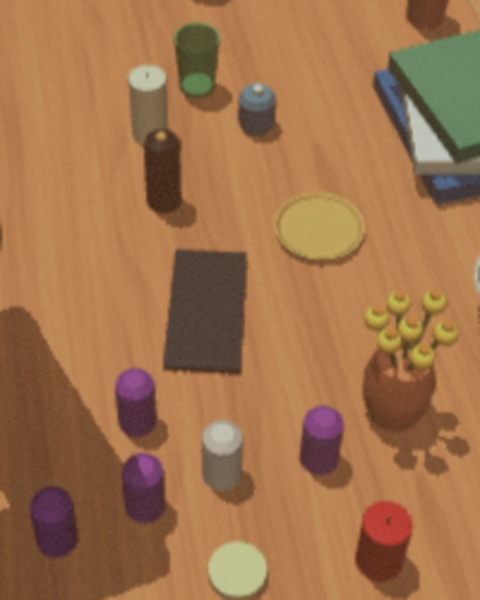

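The crops confirm it. The white, steel-capped one at top crop (625,200) / side crop (222,455) is the salt, and the purple ones are look-alikes. Next I triangulate.

```bash
cat > h.py <<'E'
import numpy as np
from station import arm
C={n:arm.calibration(n) for n in("top","side")}
def ray(n,u,v):
    c=C[n]; d=c["attitude"]@np.array([(u-c["cx"])/c["fx"],-(v-c["cy"])/c["fy"],-1]); return c["eye"],d/np.linalg.norm(d)
def atz(n,p,z):
    e,d=ray(n,*p); return e+d*(z-e[2])/d[2]
def tri(a,b):
    A=[];y=[]
    for n,p in(("top",a),("side",b)):
        e,d=ray(n,*p);P=np.eye(3)-np.outer(d,d);A.append(P);y.append(P@e)
    r=np.linalg.lstsq(np.vstack(A),np.hstack(y),rcond=None);return r[0],np.sqrt(r[1])
def tc(x,y): return ((x+.5)/2.6-.5+170,(y+.5)/2.6-.5+110)
def sc(x,y): return ((x+.5)/2.4-.5+230,(y+.5)/2.4-.5+90)
E
python3 - <<'E'
from h import *
np.set_printoptions(precision=4,suppress=True)
P=dict(dish=((310,95),(320,227),.012),stand=((722,202),(238,570),.016),pot=((124,134),(258,90),.068),candle=((118,264),(148,73),.1),
mill=((239,244),(161,134),.118),salt=((627,195),(223,431),.079),red=((719,59),(387,523),.08),tumblerbase=((60,219),(198,85),.004),
purD=((608,103),(323,416),.08),pA=((563,285),(137,380),.08),pB=((660,272),(145,466),.08),pAx=((563,285),(145,466),.08),
s1=((346,175),(246,252),.01),s2=((502,188),(241,370),.01),s3=((494,266),(165,368),.01),s4=((337,251),(176,251),.01),flow=((553,28),(389,340),.15))
for k,(a,b,z) in P.items():
    a=tc(*a);b=sc(*b);t=tri(a,b);print(k,t[0],t[1],'top',atz("top",a,z)[:2],'side',atz("side",b,z)[:2])
for k,p in dict(vbot=(398,428),vL=(368,395),vR=(433,395)).items(): print(k,atz("side",sc(*p),0.0),atz("side",sc(*p),.03))
E
```

```text
dish [0.6227 0.1232 0.0021] [0.001] top [0.6186 0.1226] side [0.6208 0.1149]
stand [ 0.4368 -0.3285  0.0077] [0.0002] top [ 0.4351 -0.326 ] side [ 0.4361 -0.3325]
pot [0.5807 0.3284 0.0607] [0.0017] top [0.5796 0.3269] side [0.5777 0.3197]
candle [0.4311 0.3356 0.1026] [0.0033] top [0.4293 0.3358] side [0.4337 0.3394]
mill [0.4328 0.2069 0.1145] [0.0009] top [0.4314 0.2064] side [0.433  0.2035]
salt [ 0.4419 -0.2068  0.0794] [0.0009] top [ 0.4426 -0.2068] side [ 0.4413 -0.2067]
red [ 0.5843 -0.3338  0.0727] [0.0001] top [ 0.5819 -0.3314] side [ 0.5823 -0.3375]
tumblerbase [ 0.5118  0.4231 -0.0041] [0.0011] top [0.5089 0.4206] side [0.5111 0.4143]
purD [ 0.5482 -0.2034  0.0761] [0.0004] top [ 0.5467 -0.2025] side [ 0.5476 -0.2058]
pA [ 0.3582 -0.1249  0.0727] [0.0043] top [ 0.3542 -0.1241] side [ 0.361  -0.1294]
pB [ 0.3567 -0.2301  0.0706] [0.0003] top [ 0.3555 -0.2278] side [ 0.3561 -0.2358]
pAx [ 0.3679 -0.1473 -0.0654] [0.0092] top [ 0.3542 -0.1241] side [ 0.3561 -0.2358]
s1 [0.5208 0.092  0.0075] [0.0012] top [0.5193 0.0919] side [0.5212 0.0901]
s2 [ 0.4838 -0.083   0.0063] [0.0004] top [ 0.4826 -0.0826] side [ 0.4835 -0.0855]
s3 [ 0.3973 -0.0622  0.0002] [0.0016] top [ 0.3946 -0.0613] side [ 0.3977 -0.0689]
s4 [0.4353 0.112  0.0022] [0.0013] top [0.4329 0.1116] side [0.4355 0.1055]
flow [ 0.6272 -0.1486  0.119 ] [0.0029] top [ 0.6132 -0.143 ] side [ 0.6199 -0.1699]
vbot [ 0.6443 -0.1844  0.    ] [ 0.6357 -0.2025  0.03  ]
vL [ 0.6219 -0.1359  0.    ] [ 0.6139 -0.1553  0.03  ]
vR [ 0.6953 -0.1477  0.    ] [ 0.6854 -0.1668  0.03  ]
```

Request:
send_rows(motion=[[[0,0,-0.494],[32.3,-10.97,5],1],[[0,0,-0.494],[32.3,-10.97,5],1],[[0,0,-0.494],[32.3,-10.97,5],1],[[0,0,-0.494],[32.3,-10.97,5],1],[[0,0,-0.494],[32.3,-10.97,10],1],[[0,0,-0.494],[32.3,-10.97,10],1],[[0,0,-0.494],[32.3,-10.97,10],1],[[0,0,-0.494],[32.3,-10.97,10],1]], newtons=40)

```text
t: 1.1
tcp_pos: [0.4355, -0.3295, 0.1395]
orientation: [[0.707, 0.707, -0.0], [0.707, -0.707, -0.0], [-0.0, 0.0, -1.0]]
force: [0.1, -0.5, 0.2]
grip_width: 0.0855
grip_force: 0.0
```

```bash
cat >> h.py <<'E'
def go(*t):
    s=arm.state();R=s["orientation"];d=np.array(t)-s["tcp_pos"]
    yaw=np.arctan2(R[1,0],R[0,0])
    print("t",s["t"],"tcp",s["tcp_pos"].round(4),"yaw",np.degrees(yaw).round(2),"tilt",np.degrees(np.arccos(-R[2,2])).round(2),"shift cm",(R.T@d*100).round(2))
E
python3 - <<'E'
from h import *
import cv2
np.set_printoptions(precision=4,suppress=True)
go(.4355,-.329,.006)
for k,p in dict(front=(548,73),mid=(550,48)).items(): print(k,atz("top",tc(*p),0.0),atz("top",tc(*p),.05))
print(atz("side",sc(399,380),.05))
for n in("top","side"): cv2.imwrite(f"pics/{n}1.png",arm.read_camera(n)[:,:,::-1])
a=cv2.imread("pics/top1.png")[90:290,330:530];b=cv2.imread("pics/side1.png")[170:370,270:470]
cv2.imwrite("pics/c1.png",cv2.resize(np.hstack([a,b]),None,fx=2,fy=2,interpolation=cv2.INTER_CUBIC))
E
```

```text
t 1.1 tcp [ 0.4355 -0.3295  0.1395] yaw 44.97 tilt 0.01 shift cm [ 0.04 -0.04 13.35]
front [ 0.6157 -0.1562  0.    ] [ 0.5988 -0.1477  0.05  ]
mid [ 0.646  -0.1631  0.    ] [ 0.628  -0.1543  0.05  ]
[ 0.6472 -0.1542  0.05  ]
```

View pics/c1.png

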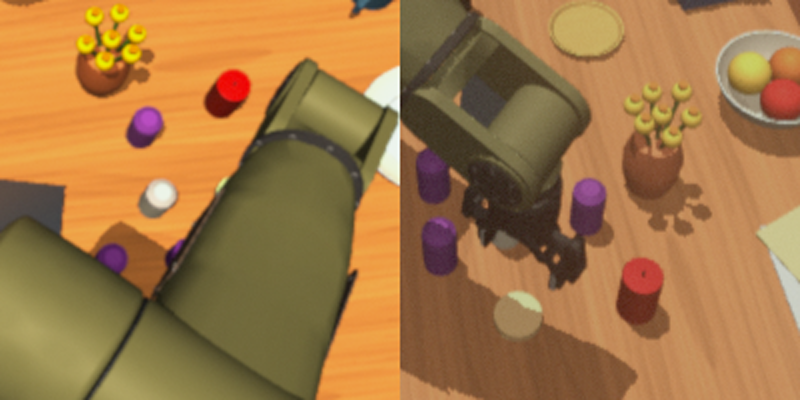

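The fingers stand above the cork stand (side crop right panel, about (518,315)). Now I descend and grip.

Request:
send_rows(motion=[[[0,0,0],[0.04,-0.04,6],1],[[0,0,0],[0.04,-0.04,10],1],[[0,0,0],[0.04,-0.04,12.5],1],[[0,0,0],[0.04,-0.04,13.3],1],[[0,0,0],[0.04,-0.04,13.3],0.5],[[0,0,0],[0.04,-0.04,13.3],0.5],[[0,0,0],[0.04,-0.04,13.3],0.5],[[0,0,0],[0.04,-0.04,13.3],0.5]])

```text
t: 2.2
tcp_pos: [0.4362, -0.3294, 0.008]
orientation: [[0.708, 0.707, 0.002], [0.707, -0.708, -0.002], [-0.0, 0.003, -1.0]]
force: [-3.1, -0.3, 6.4]
grip_width: 0.058
grip_force: 43.0
```

Request:
send_rows(motion=[[[0,0,0],[0,0,-2],0.5],[[0,0,0],[0,0,-6],0.5],[[0,0,0],[0,0,-12],0.5],[[0,0,0],[0,0,-16],0.5],[[0,0,0],[0,0,-18],0.5],[[0,0,0],[0,0,-18],0.5],[[0,0,0],[0,0,-18],0.5]])

```text
t: 3.08
tcp_pos: [0.4354, -0.3284, 0.1855]
orientation: [[0.708, 0.707, -0.001], [0.707, -0.708, 0.001], [-0.0, -0.001, -1.0]]
force: [0.3, 1.4, -1.4]
grip_width: 0.0581
grip_force: 43.1
```

```bash
python3 - <<'E'
from h import *
import cv2
go(.635,-.018,.1)
b=arm.read_camera("side")[130:380,200:500,::-1]
cv2.imwrite("pics/c2.png",cv2.resize(b,None,fx=2,fy=2,interpolation=cv2.INTER_CUBIC))
E
```

```text
t 3.075 tcp [ 0.4354 -0.3284  0.1855] yaw 44.96 tilt 0.05 shift cm [36.06 -7.85  8.56]
```

View pics/c2.png

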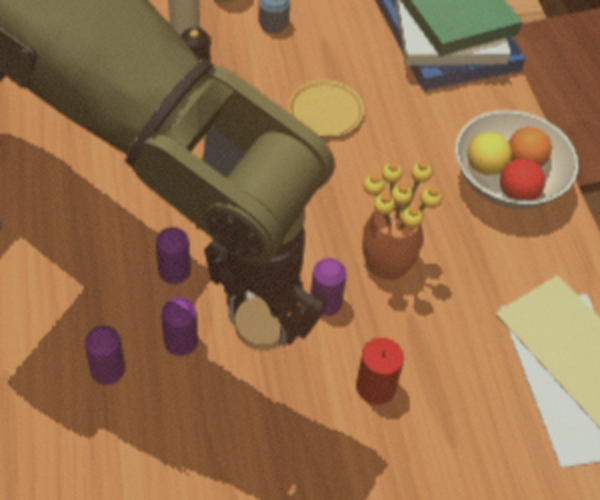

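```bash
cat >> h.py <<'E'
def proj(n,P):
    c=C[n];p=c["attitude"].T@(np.array(P)-c["eye"]);return np.array([c["cx"]-c["fx"]*p[0]/p[2],c["cy"]+c["fy"]*p[1]/p[2]])
E
python3 - <<'E'
from h import *
t=np.linspace(0,6.283,60)
for z in(.1775,.1935):
    e=np.array([(proj("side",(.4354+.03*np.cos(a),-.3284+.03*np.sin(a),z))-(200,130))*2 for a in t]); print(z,e.min(0),e.max(0))
E
```

```text
0.1775 [232.05311997 300.28553772] [286.94364763 348.57785533]
0.1935 [232.06417792 292.64116135] [287.57197903 341.2100042 ]
```

Request:
send_rows(motion=[[[0,0,0],[4,-4,0],0.5],[[0,0,0],[8,-8,0],0.5],[[0,0,0],[13,-12,0],0.5],[[0,0,0],[18,-16,0],0.5],[[0,0,0],[22.8,-20.7,0],0.5],[[0,0,0],[22.8,-20.7,0],0.5],[[0,0,0],[27,-17,4],0.5],[[0,0,0],[31,-13,8],0.5]])

```text
t: 4.12
tcp_pos: [0.5539, -0.0181, 0.1128]
orientation: [[0.708, 0.707, 0.001], [0.707, -0.708, -0.0], [0.001, 0.001, -1.0]]
force: [0.8, -0.4, 0.3]
grip_width: 0.0585
grip_force: 43.2
```

```bash
python3 -c "
from h import *
go(.635,-.018,.009)"
```

```text
t 4.125 tcp [ 0.5539 -0.0181  0.1128] yaw 44.96 tilt 0.06 shift cm [ 5.74  5.72 10.38]
```

Request:
send_rows(motion=[[[0,0,0],[2.5,2.5,2],0.5],[[0,0,0],[5.06,5.16,4],0.5],[[0,0,0],[5.06,5.16,7],0.5],[[0,0,0],[5.06,5.16,9],0.5],[[0,0,0],[5.06,5.16,9.6],0.5],[[0,0,0],[5.06,5.16,9.6],0.5],[[0,0,0],[5.06,5.16,9.7],0.5],[[0,0,0],[5.06,5.16,9.7],0.5]])

```text
t: 5.12
tcp_pos: [0.625, -0.0184, 0.0177]
orientation: [[0.707, 0.707, 0.001], [0.707, -0.707, -0.0], [0.001, 0.001, -1.0]]
force: [-0.6, 0.8, -0.7]
grip_width: 0.0582
grip_force: 43.2
```

Request:
send_rows(motion=[[[0,0,0],[0.7,0.7,0.4],0.5],[[0,0,0],[0.7,0.7,0.8],0.5],[[0,0,0],[0.7,0.7,0.9],0.5],[[0,0,0],[0.7,0.7,0.9],0.5]])

```text
t: 5.62
tcp_pos: [0.6351, -0.0184, 0.0081]
orientation: [[0.707, 0.707, 0.001], [0.707, -0.707, -0.0], [0.001, 0.001, -1.0]]
force: [2.2, 0.2, 2.8]
grip_width: 0.0585
grip_force: 43.5
```

Request:
send_rows(motion=[[[0,0,0],[0,0,0],1],[[0,0,0],[0,0,0],1],[[0,0,0],[0,0,0],1],[[0,0,0],[0,0,-2],1],[[0,0,0],[0,0,-7],1],[[0,0,0],[0,0,-13],1],[[0,0,0],[0,0,-16],1],[[0,0,0],[0,0,-16],1]])

```text
t: 6.62
tcp_pos: [0.6356, -0.0184, 0.1721]
orientation: [[0.708, 0.707, 0.006], [0.707, -0.708, -0.0], [0.004, 0.005, -1.0]]
force: [-0.3, 0.3, -1.1]
grip_width: 0.0853
grip_force: 0.0
```

Request:
send_rows(motion=[[[0,0,0],[3,-4,0],1],[[0,0,0],[6,-8,0],1],[[0,0,0],[9,-12,0],1],[[0,0,0],[12,-16,0],1],[[0,0,0],[16,-22,0],1],[[0,0,0],[20.2,-28.1,0],1],[[0,0,0],[20.2,-28.1,0],1],[[0,0,0],[20.2,-28.1,0],1]])

```text
t: 7.62
tcp_pos: [0.5784, 0.3238, 0.1673]
orientation: [[0.706, 0.708, -0.001], [0.708, -0.706, -0.001], [-0.001, -0.0, -1.0]]
force: [0.5, -0.3, -1.3]
grip_width: 0.0854
grip_force: 0.0
```

```bash
python3 - <<'E'
from h import *
import cv2
go(.579,.324,.02)
a=arm.read_camera("top")[90:290,160:460,::-1];b=arm.read_camera("side")[80:330,250:450,::-1]
a=cv2.resize(a,None,fx=1.5,fy=1.5,interpolation=cv2.INTER_CUBIC);b=cv2.resize(b,None,fx=1.2,fy=1.2,interpolation=cv2.INTER_CUBIC)
cv2.imwrite("pics/c3.png",np.hstack([a,b]))
E
```

```text
t 7.625 tcp [0.5784 0.3238 0.1673] yaw 45.07 tilt 0.06 shift cm [ 0.07  0.03 14.73]
```

View pics/c3.png

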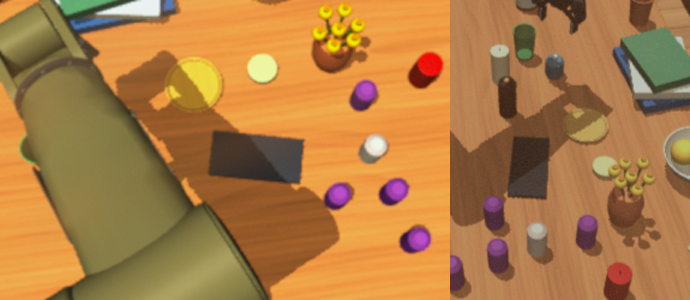

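The stand (top panel (262,68)) lies flat between dish (194,84) and vase foot (~(332,60)). Next is the pot.

Request:
send_rows(motion=[[[0,0,0],[0.07,0.03,5],1],[[0,0,0],[0.07,0.03,10],1],[[0,0,0],[0.07,0.03,13],1],[[0,0,0],[0.07,0.03,14.7],1],[[0,0,0],[0.07,0.03,14.7],1],[[0,0,0],[0.07,0.03,14.7],0.4],[[0,0,0],[0.07,0.03,14.7],0.4],[[0,0,0],[0.07,0.03,14.7],0.4]])

```text
t: 8.72
tcp_pos: [0.5803, 0.3239, 0.0227]
orientation: [[0.707, 0.707, 0.002], [0.707, -0.707, 0.001], [0.002, 0.001, -1.0]]
force: [-2.7, -0.8, 7.5]
grip_width: 0.0506
grip_force: 41.4
```

Request:
send_rows(motion=[[[0,0,0],[0,0,0],0.4],[[0,0,0],[0,0,-2],0.4],[[0,0,0],[0,0,-6],0.4],[[0,0,0],[0,0,-11],0.4],[[0,0,0],[0,0,-15],0.4],[[0,0,0],[0,0,-15],0.4],[[0,0,0],[0,0,-15],0.4]])

```text
t: 9.6
tcp_pos: [0.5793, 0.3233, 0.1706]
orientation: [[0.707, 0.707, -0.001], [0.707, -0.707, -0.0], [-0.001, -0.0, -1.0]]
force: [0.6, 0.1, -2.4]
grip_width: 0.0508
grip_force: 42.3
```

```bash
python3 - <<'E'
from h import *
go(.635,-.018,.037)
print(atz("top",(160+262/1.5,90+68/1.5),.016),atz("side",(250+(605-450)/1.2,80+167/1.2),.016))
E
```

```text
t 9.6 tcp [0.5793 0.3233 0.1706] yaw 44.97 tilt 0.04 shift cm [-20.17  28.08  13.37]
[ 0.63468201 -0.01782536  0.016     ] [ 0.63605149 -0.02705105  0.016     ]
```

Request:
send_rows(motion=[[[0,0,0],[-4,5,0],0.4],[[0,0,0],[-8,10,0],0.4],[[0,0,0],[-12,15,0],0.4],[[0,0,0],[-16,21,0],0.4],[[0,0,0],[-20.3,28.1,2],0.4],[[0,0,0],[-20.3,28.1,5],0.4],[[0,0,0],[-20.3,28.1,9],0.4],[[0,0,0],[-20.3,28.1,9],0.4]])

```text
t: 10.6
tcp_pos: [0.6324, -0.0189, 0.0769]
orientation: [[0.708, 0.706, -0.008], [0.706, -0.708, 0.001], [-0.005, -0.006, -1.0]]
force: [0.7, 0.8, -2.3]
grip_width: 0.0511
grip_force: 42.7
```

```bash
python3 -c "
from h import *
go(.634,-.019,.0395)"
```

```text
t 10.6 tcp [ 0.6324 -0.0189  0.0769] yaw 44.93 tilt 0.45 shift cm [0.13 0.14 3.73]
```

Request:
send_rows(motion=[[[0,0,0],[0.1,0.1,0],0.4],[[0,0,0],[0.1,0.1,1],0.4],[[0,0,0],[0.1,0.1,2.5],0.4],[[0,0,0],[0.1,0.1,3.2],0.4],[[0,0,0],[0.1,0.1,3.2],0.4],[[0,0,0],[0.1,0.1,3.2],0.4]])

```text
t: 11.35
tcp_pos: [0.6362, -0.0188, 0.0492]
orientation: [[0.708, 0.707, 0.0], [0.707, -0.708, -0.0], [0.0, 0.0, -1.0]]
force: [-0.2, 0.1, -1.5]
grip_width: 0.051
grip_force: 42.7
```

```bash
python3 -c "
from h import *
go(.634,-.019,.039)"
```

```text
t 11.35 tcp [ 0.6362 -0.0188  0.0492] yaw 44.97 tilt 0.03 shift cm [-0.17 -0.15  1.02]
```

Lower to contact, release and rise.

Request:
send_rows(motion=[[[0,0,0],[-0.17,-0.15,0],0.4],[[0,0,0],[-0.17,-0.15,0.7],0.4],[[0,0,0],[-0.17,-0.15,1],0.4],[[0,0,0],[-0.17,-0.15,1.05],0.4],[[0,0,0],[-0.17,-0.15,1.05],0.4]])

```text
t: 11.98
tcp_pos: [0.6337, -0.019, 0.0387]
orientation: [[0.708, 0.707, -0.0], [0.707, -0.708, -0.0], [-0.0, -0.0, -1.0]]
force: [-5.8, 0.3, 5.9]
grip_width: 0.0507
grip_force: 43.5
```

Request:
send_rows(motion=[[[0,0,0],[0,0,0],0.7],[[0,0,0],[0,0,0],1],[[0,0,0],[0,0,0],1],[[0,0,0],[0,0,-3],1],[[0,0,0],[0,0,-8],1],[[0,0,0],[0,0,-14],1],[[0,0,0],[0,0,-16],1],[[0,0,0],[0,0,-16],1]])

```text
t: 12.98
tcp_pos: [0.6343, -0.019, 0.1998]
orientation: [[0.708, 0.707, 0.003], [0.707, -0.708, -0.0], [0.002, 0.002, -1.0]]
force: [-0.2, 0.4, -0.5]
grip_width: 0.0856
grip_force: 0.0
```

```bash
python3 -c "
from h import *
go(.4305,.336,.06)"
```

```text
t 12.975 tcp [ 0.6343 -0.019   0.1998] yaw 44.97 tilt 0.17 shift cm [ 10.64 -39.55  13.91]
```

Request:
send_rows(motion=[[[0,0,0],[1.3,-5,0],1],[[0,0,0],[2.6,-10,0],1],[[0,0,0],[4,-15,0],1],[[0,0,0],[5.3,-20,0],1],[[0,0,0],[6.7,-25,0],1],[[0,0,0],[8,-30,0],1],[[0,0,0],[9.3,-35,0],1],[[0,0,0],[10.6,-39.5,0],1]])

```text
t: 13.98
tcp_pos: [0.4281, 0.3366, 0.1966]
orientation: [[0.707, 0.707, -0.002], [0.707, -0.707, -0.001], [-0.002, -0.001, -1.0]]
force: [1.8, 0.1, -1.0]
grip_width: 0.0854
grip_force: 0.0
```

Request:
send_rows(motion=[[[0,0,0],[0,0,0],1],[[0,0,0],[0,0,0],1]])

```text
t: 14.22
tcp_pos: [0.4295, 0.3349, 0.1971]
orientation: [[0.707, 0.707, -0.002], [0.707, -0.707, -0.001], [-0.002, -0.0, -1.0]]
force: [-0.3, -0.6, 0.3]
grip_width: 0.0851
grip_force: 0.0
```

```bash
python3 - <<'E'
from h import *
import cv2
go(.430,.336,.06)
a=arm.read_camera("top")[100:250,270:470,::-1];b=arm.read_camera("side")[80:330,250:450,::-1]
a=cv2.resize(a,None,fx=2.4,fy=2.4,interpolation=cv2.INTER_CUBIC);b=cv2.resize(b,(288,360),interpolation=cv2.INTER_CUBIC)
cv2.imwrite("pics/c4.png",np.hstack([a,b]))
E
```

```text
t 14.225 tcp [0.4295 0.3349 0.1971] yaw 44.98 tilt 0.11 shift cm [ 0.14 -0.04 13.71]
```

View pics/c4.png

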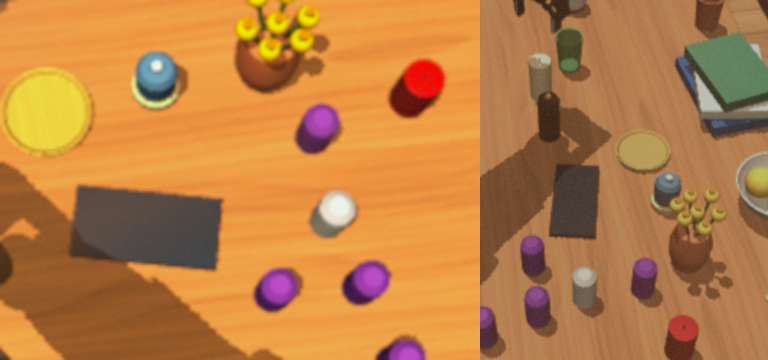

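The pot stands on the stand: knob at top panel (156,66), cork ring around it. On to the candle.

Request:
send_rows(motion=[[[0,0,0],[0.14,-0.04,4],1],[[0,0,0],[0.14,-0.04,8],1],[[0,0,0],[0.14,-0.04,12],1],[[0,0,0],[0.14,-0.04,13.7],1],[[0,0,0],[0.14,-0.04,13.7],1],[[0,0,0],[0.14,-0.04,13.7],0.4],[[0,0,0],[0.14,-0.04,13.7],0.4],[[0,0,0],[0.14,-0.04,13.7],0.4]])

```text
t: 15.32
tcp_pos: [0.4309, 0.3371, 0.0629]
orientation: [[0.708, 0.707, 0.002], [0.707, -0.708, 0.001], [0.002, 0.0, -1.0]]
force: [-1.8, -1.2, 7.5]
grip_width: 0.049
grip_force: 41.1
```

Request:
send_rows(motion=[[[0,0,0],[0,0,0],0.4],[[0,0,0],[0,0,-2],0.4],[[0,0,0],[0,0,-6],0.4],[[0,0,0],[0,0,-11],0.4],[[0,0,0],[0,0,-15],0.4],[[0,0,0],[0,0,-15],0.4],[[0,0,0],[0,0,-15],0.4]])

```text
t: 16.2
tcp_pos: [0.43, 0.3365, 0.2107]
orientation: [[0.708, 0.707, -0.001], [0.707, -0.708, -0.0], [-0.001, -0.0, -1.0]]
force: [-0.3, 0.2, -1.2]
grip_width: 0.0494
grip_force: 41.8
```

```bash
python3 - <<'E'
from h import *
go(.6186,.1215,.15)
print("knob",atz("top",(270+156/2.4,100+66/2.4),.084),"dish",atz("top",(270+47/2.4,100+111/2.4),.012),"cork",atz("top",(270+157/2.4,100+84/2.4),.016))
E
```

```text
t 16.2 tcp [0.43   0.3365 0.2107] yaw 44.97 tilt 0.04 shift cm [-1.85 28.54  6.07]
knob [ 0.63366337 -0.01751386  0.084     ] dish [0.61829588 0.1206826  0.012     ] cork [ 0.6354561  -0.02019805  0.016     ]
```

Request:
send_rows(motion=[[[0,0,0],[-0.4,5,0],0.4],[[0,0,0],[-0.7,10,0],0.4],[[0,0,0],[-1.1,15,0],0.4],[[0,0,0],[-1.4,20,0],0.4],[[0,0,0],[-1.7,25,2],0.4],[[0,0,0],[-1.85,28.5,5],0.4],[[0,0,0],[-1.85,28.5,9],0.4],[[0,0,0],[-1.85,28.5,12],0.4]])

```text
t: 17.2
tcp_pos: [0.6176, 0.1213, 0.0876]
orientation: [[0.708, 0.706, -0.004], [0.706, -0.708, -0.001], [-0.003, -0.003, -1.0]]
force: [-0.1, -0.8, -1.6]
grip_width: 0.0494
grip_force: 42.1
```

Request:
send_rows(motion=[[[0,0,0],[0,0,0],0.4],[[0,0,0],[0,0,0],0.4]])

```text
t: 17.45
tcp_pos: [0.619, 0.1221, 0.0922]
orientation: [[0.707, 0.707, 0.001], [0.707, -0.707, 0.0], [0.001, 0.0, -1.0]]
force: [0.6, -0.9, -0.8]
grip_width: 0.0488
grip_force: 42.1
```

```bash
python3 -c "
from h import *
go(.6183,.121,.069)"
```

```text
t 17.45 tcp [0.619  0.1221 0.0922] yaw 44.98 tilt 0.04 shift cm [-0.13  0.03  2.32]
```

Request:
send_rows(motion=[[[0,0,0],[-0.13,0.03,0.8],0.4],[[0,0,0],[-0.13,0.03,1.7],0.4],[[0,0,0],[-0.13,0.03,2.2],0.4],[[0,0,0],[-0.13,0.03,2.35],0.4],[[0,0,0],[-0.13,0.03,2.35],0.4]])

```text
t: 18.08
tcp_pos: [0.6181, 0.121, 0.069]
orientation: [[0.707, 0.707, 0.001], [0.707, -0.707, 0.0], [0.001, 0.0, -1.0]]
force: [-5.4, -1.3, 9.6]
grip_width: 0.0488
grip_force: 43.0
```

Request:
send_rows(motion=[[[0,0,0],[0,0,0],0.7],[[0,0,0],[0,0,0],1],[[0,0,0],[0,0,0],1],[[0,0,0],[0,0,-3],1],[[0,0,0],[0,0,-8],1],[[0,0,0],[0,0,-13],1],[[0,0,0],[0,0,-14],1],[[0,0,0],[0,0,-14],1]])

```text
t: 19.08
tcp_pos: [0.6179, 0.1209, 0.2076]
orientation: [[0.708, 0.707, 0.0], [0.707, -0.708, 0.0], [0.0, 0.0, -1.0]]
force: [0.1, 0.5, -0.4]
grip_width: 0.0853
grip_force: 0.0
```

```bash
python3 -c "
from h import *
go(.432,.206,.07)"
```

```text
t 19.075 tcp [0.6179 0.1209 0.2076] yaw 44.97 tilt 0.01 shift cm [ -7.14 -19.16  13.76]
```

Request:
send_rows(motion=[[[0,0,0],[-1.9,-5,0],1],[[0,0,0],[-3.7,-10,0],1],[[0,0,0],[-5.6,-15,0],1],[[0,0,0],[-7.1,-19.2,0],1],[[0,0,0],[-7.1,-19.2,0],1],[[0,0,0],[-7.1,-19.2,0],1],[[0,0,0],[-7.1,-19.2,0],1]])

```text
t: 19.95
tcp_pos: [0.4326, 0.2061, 0.2071]
orientation: [[0.708, 0.706, -0.001], [0.706, -0.708, -0.0], [-0.001, -0.0, -1.0]]
force: [-0.5, -1.0, 0.6]
grip_width: 0.0851
grip_force: 0.0
```

```bash
python3 -c "
from h import *
go(.432,.206,.07)"
```

```text
t 19.95 tcp [0.4326 0.2061 0.2071] yaw 44.91 tilt 0.07 shift cm [-0.03 -0.03 13.71]
```

Request:
send_rows(motion=[[[0,0,0],[0,0,4],1],[[0,0,0],[0,0,8],1],[[0,0,0],[0,0,12],1],[[0,0,0],[0,0,13.7],1],[[0,0,0],[0,0,13.7],1],[[0,0,0],[0,0,13.7],0.4],[[0,0,0],[0,0,13.7],0.4],[[0,0,0],[0,0,13.7],0.4]])

```text
t: 20.95
tcp_pos: [0.4325, 0.2067, 0.0718]
orientation: [[0.708, 0.707, 0.002], [0.707, -0.708, 0.001], [0.002, 0.001, -1.0]]
force: [-0.9, 0.3, 6.4]
grip_width: 0.0449
grip_force: 40.7
```

Request:
send_rows(motion=[[[0,0,0],[0,0,0],0.4],[[0,0,0],[0,0,-2],0.4],[[0,0,0],[0,0,-5],0.4],[[0,0,0],[0,0,-8],0.4],[[0,0,0],[0,0,-8],0.4],[[0,0,0],[0,0,-8],0.4]])

```text
t: 21.7
tcp_pos: [0.4316, 0.2063, 0.1499]
orientation: [[0.708, 0.707, -0.001], [0.707, -0.708, -0.0], [-0.001, -0.0, -1.0]]
force: [-0.3, 0.4, -1.9]
grip_width: 0.0448
grip_force: 41.9
```

```bash
python3 -c "
from h import *
go(.4485,-.030,.12)"
```

```text
t 21.7 tcp [0.4316 0.2063 0.1499] yaw 44.97 tilt 0.06 shift cm [-15.5   17.92   3.  ]
```

Request:
send_rows(motion=[[[0,0,0],[-4,4.6,0],0.4],[[0,0,0],[-8,9.2,0],0.4],[[0,0,0],[-12,13.8,0],0.4],[[0,0,0],[-15.5,17.9,0],0.4],[[0,0,0],[-15.5,17.9,2.5],0.4],[[0,0,0],[-15.5,17.9,5],0.4],[[0,0,0],[-15.5,17.9,5],0.4],[[0,0,0],[-15.5,17.9,5],0.4]])

```text
t: 22.7
tcp_pos: [0.449, -0.0295, 0.1011]
orientation: [[0.707, 0.707, -0.0], [0.707, -0.707, 0.0], [-0.0, -0.0, -1.0]]
force: [0.4, -0.4, -2.0]
grip_width: 0.0444
grip_force: 42.1
```

```bash
python3 -c "
from h import *
go(.4485,-.030,.083)"
```

```text
t 22.7 tcp [ 0.449  -0.0295  0.1011] yaw 44.98 tilt 0.01 shift cm [-0.07 -0.    1.81]
```

Request:
send_rows(motion=[[[0,0,0],[-0.05,0,0.8],0.4],[[0,0,0],[-0.05,0,1.5],0.4],[[0,0,0],[-0.05,0,1.8],0.4],[[0,0,0],[-0.05,0,1.85],0.4],[[0,0,0],[-0.05,0,1.85],0.4]])

```text
t: 23.32
tcp_pos: [0.4486, -0.03, 0.0824]
orientation: [[0.708, 0.707, 0.0], [0.707, -0.708, -0.0], [0.0, 0.0, -1.0]]
force: [0.3, 0.1, -0.9]
grip_width: 0.0444
grip_force: 42.1
```

Request:
send_rows(motion=[[[0,0,0],[0,0,0],0.7],[[0,0,0],[0,0,0],1],[[0,0,0],[0,0,0],1],[[0,0,0],[0,0,-3],1],[[0,0,0],[0,0,-8],1],[[0,0,0],[0,0,-13],1],[[0,0,0],[0,0,-13],1],[[0,0,0],[0,0,-13],1]])

```text
t: 24.32
tcp_pos: [0.4482, -0.03, 0.2117]
orientation: [[0.708, 0.707, -0.001], [0.707, -0.708, 0.0], [-0.0, -0.0, -1.0]]
force: [0.2, -0.1, -0.7]
grip_width: 0.0853
grip_force: 0.0
```

```bash
python3 -c "
from h import *
go(.442,-.2068,.045)"
```

```text
t 24.325 tcp [ 0.4482 -0.03    0.2117] yaw 44.96 tilt 0.03 shift cm [-12.93  12.08  16.67]
```

Request:
send_rows(motion=[[[0,0,0],[-4,4,0],1],[[0,0,0],[-8,8,0],1],[[0,0,0],[-12.9,12.1,0],1],[[0,0,0],[-12.9,12.1,0],1],[[0,0,0],[-12.9,12.1,4],1],[[0,0,0],[-12.9,12.1,7],1],[[0,0,0],[-12.9,12.1,7],1],[[0,0,0],[-12.9,12.1,7],1]])

```text
t: 25.32
tcp_pos: [0.4431, -0.2065, 0.143]
orientation: [[0.707, 0.707, 0.0], [0.707, -0.707, -0.0], [0.0, 0.0, -1.0]]
force: [0.2, 0.0, 0.7]
grip_width: 0.0854
grip_force: 0.0
```

```bash
python3 -c "
from h import *
go(.442,-.2068,.041)"
```

```text
t 25.325 tcp [ 0.4431 -0.2065  0.143 ] yaw 45.0 tilt 0.02 shift cm [-0.1  -0.06 10.2 ]
```

Request:
send_rows(motion=[[[0,0,0],[-0.1,0,4],1],[[0,0,0],[-0.1,0,8],1],[[0,0,0],[-0.1,0,10.2],1],[[0,0,0],[-0.1,0,10.2],1],[[0,0,0],[-0.1,0,10.2],0.4],[[0,0,0],[-0.1,0,10.2],0.4],[[0,0,0],[-0.1,0,10.2],0.4],[[0,0,0],[-0.1,0,10.2],0.4]])

```text
t: 26.32
tcp_pos: [0.4425, -0.2077, 0.0417]
orientation: [[0.708, 0.707, 0.001], [0.707, -0.708, -0.001], [0.0, 0.002, -1.0]]
force: [-3.6, 2.5, 10.6]
grip_width: 0.0426
grip_force: 39.5
```

Request:
send_rows(motion=[[[0,0,0],[0,0,0],0.4],[[0,0,0],[0,0,-3],0.4],[[0,0,0],[0,0,-8],0.4],[[0,0,0],[0,0,-14],0.4],[[0,0,0],[0,0,-18],0.4],[[0,0,0],[0,0,-18],0.4],[[0,0,0],[0,0,-18],0.4]])

```text
t: 27.2
tcp_pos: [0.4417, -0.2073, 0.2196]
orientation: [[0.708, 0.707, -0.001], [0.707, -0.708, 0.0], [-0.0, -0.001, -1.0]]
force: [-0.4, 0.3, -3.1]
grip_width: 0.0432
grip_force: 41.6
```

```bash
python3 - <<'E'
from h import *
import cv2
go(.467,.0585,.07)
a=arm.read_camera("top")[100:250,230:430,::-1];b=arm.read_camera("side")[80:330,250:450,::-1]
a=cv2.resize(a,None,fx=2.4,fy=2.4,interpolation=cv2.INTER_CUBIC);b=cv2.resize(b,(288,360),interpolation=cv2.INTER_CUBIC)
cv2.imwrite("pics/c5.png",np.hstack([a,b]))
E
```

```text
t 27.2 tcp [ 0.4417 -0.2073  0.2196] yaw 44.97 tilt 0.06 shift cm [ 20.58 -17.    14.97]
```

View pics/c5.png

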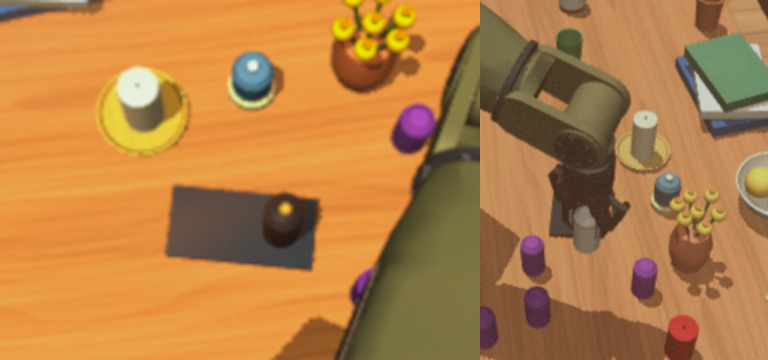

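The candle stands in the dish (wick (138,84)), the mill is on the slate's right half (ball (286,208)), and the salt is in the gripper. I carry it over to the left half.

Request:
send_rows(motion=[[[0,0,0],[4,-3.3,0],0.4],[[0,0,0],[8,-6.6,0],0.4],[[0,0,0],[12,-9.9,0],0.4],[[0,0,0],[16,-13.2,0],0.4],[[0,0,0],[20.6,-17,0],0.4],[[0,0,0],[20.6,-17,0],0.4],[[0,0,0],[20.6,-17,0],0.4],[[0,0,0],[20.6,-17,0],0.4]])

```text
t: 28.3
tcp_pos: [0.4676, 0.0574, 0.2199]
orientation: [[0.709, 0.706, -0.001], [0.706, -0.709, -0.0], [-0.001, -0.0, -1.0]]
force: [0.2, 0.0, -2.1]
grip_width: 0.0428
grip_force: 41.7
```

Request:
send_rows(motion=[[[0,0,0],[0,0,4],0.4],[[0,0,0],[0,0,8],0.4],[[0,0,0],[0,0,12],0.4],[[0,0,0],[0,0,15],0.4],[[0,0,0],[0,0,15],0.4],[[0,0,0],[0,0,15],0.4]])

```text
t: 29.05
tcp_pos: [0.4683, 0.0579, 0.0715]
orientation: [[0.708, 0.706, 0.001], [0.706, -0.708, 0.0], [0.001, 0.001, -1.0]]
force: [0.1, 0.0, -1.7]
grip_width: 0.0432
grip_force: 41.7
```

```bash
python3 - <<'E'
from h import *
go(.467,.0585,.053)
p=lambda x,y:(230+x/2.4,100+y/2.4)
print("wick",atz("top",p(138,86),.107),"dish",atz("top",p(143,111),.012),"ball",atz("top",p(286,208),.128))
E
```

```text
t 29.05 tcp [0.4683 0.0579 0.0715] yaw 44.91 tilt 0.08 shift cm [-0.05 -0.14  1.85]
wick [0.6167154  0.11861717 0.107     ] dish [0.61829588 0.1206826  0.012     ] ball [ 0.4467003  -0.03142228  0.128     ]
```

Request:
send_rows(motion=[[[0,0,0],[-0.05,-0.1,0.8],0.4],[[0,0,0],[-0.05,-0.1,1.5],0.4],[[0,0,0],[-0.05,-0.1,1.85],0.4],[[0,0,0],[-0.05,-0.1,1.95],0.4],[[0,0,0],[-0.05,-0.1,1.95],0.4]])

```text
t: 29.68
tcp_pos: [0.4667, 0.0588, 0.0517]
orientation: [[0.707, 0.707, 0.0], [0.707, -0.707, 0.0], [0.0, -0.0, -1.0]]
force: [-8.0, 0.6, 14.0]
grip_width: 0.0428
grip_force: 43.2
```

Request:
send_rows(motion=[[[0,0,0],[0,0,0],0.7],[[0,0,0],[0,0,0],1],[[0,0,0],[0,0,0],1],[[0,0,0],[0,0,-3],1],[[0,0,0],[0,0,-8],1],[[0,0,0],[0,0,-14],1],[[0,0,0],[0,0,-18],1],[[0,0,0],[0,0,-18],1]])

```text
t: 30.68
tcp_pos: [0.4676, 0.0588, 0.2336]
orientation: [[0.708, 0.707, 0.005], [0.707, -0.708, 0.0], [0.004, 0.004, -1.0]]
force: [0.2, 0.3, -0.1]
grip_width: 0.0854
grip_force: 0.0
```

Request:
send_rows(motion=[[[0,0,0],[-5,3,0],1],[[0,0,0],[-10,6,0],1],[[0,0,0],[-15,9,0],1],[[0,0,0],[-20,12,0],1],[[0,0,0],[-25,14,0],1],[[0,0,0],[-28,16,0],1],[[0,0,0],[-28,16,0],1],[[0,0,0],[-28,16,0],1]])

```text
t: 31.68
tcp_pos: [0.3815, -0.2518, 0.23]
orientation: [[0.708, 0.707, -0.001], [0.707, -0.708, 0.001], [-0.0, -0.001, -1.0]]
force: [-0.6, 0.8, -0.2]
grip_width: 0.0853
grip_force: 0.0
```

```bash
python3 - <<'E'
from h import *
import cv2
go(.4,-.25,.2)
a=arm.read_camera("top")[100:250,230:430,::-1];b=arm.read_camera("side")[80:330,250:450,::-1]
a=cv2.resize(a,None,fx=2.4,fy=2.4,interpolation=cv2.INTER_CUBIC);b=cv2.resize(b,(288,360),interpolation=cv2.INTER_CUBIC)
cv2.imwrite("pics/c6.png",np.hstack([a,b]))
E
```

```text
t 31.675 tcp [ 0.3815 -0.2518  0.23  ] yaw 44.96 tilt 0.08 shift cm [1.44 1.18 3.  ]
```

View pics/c6.png

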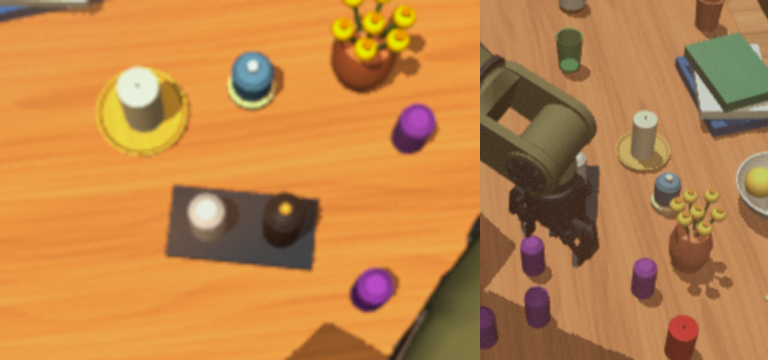

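Salt (206,210) and mill (285,215) stand upright on the slate's left and right halves, the candle and pot are in place, and the gripper is clear. I hand in.

```bash
python3 - <<'E'
from h import *
print(atz("top",(230+206/2.4,100+206/2.4),.09))
print(arm.hand_in())
E
```

```text
[0.46880769 0.05666896 0.09      ]
the job is handed in; nothing more can be done
None
```

The table is dressed and handed in at about 32 s. By my own camera measurements all five items are in place and upright, but `arm.hand_in()` returned no verdict.

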